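# Open the glaze tub in the shaker cradle

### The arm

A 7-joint arm with a two-finger parallel gripper is mounted at the origin on the work surface. World frame = base frame: x ahead of the robot, y to its left, z up, the work surface at z = 0. Lengths are in m, angles in rad, forces in N, time in s.
With the tool pointing down it reaches from about 0.425 to 0.875 m from the base axis. Payload 8.4 kg.
Tool frame: the origin (TCP) lies midway between the tips of the shut fingers; the grasp point (between the pads) lies 19 mm behind it (robot.pinch_z is the distance from the TCP to the grasp point, in m); z points along the fingers, y is the direction in which the jaws open and shut (so a half turn about z gives the same grasp; the last joint's range is limited). The gripper opens to 87 mm and grips with 3 to 60 N. Pads are 19 mm wide; open, the fingers measure 117 mm over their backs; the gripper's body (75 mm by 190 mm) begins 51 mm behind the grasp point.
Start: joints at [1.25, 0.333, 0.04, 1.465, -0.013, 1.343, -0.059], TCP at [0.143, -0.634, 0.223] pointing down, gripper open.
Joint ranges: [-2.58, 2.58], [-0.38, 2.09], [-1.3, 1.39], [0.25, 2.4], [-1.5, 4.64], [0.08, 2.09], [-2.65, 2.65]. Speed limits (rad/s): [2.22, 2.22, 2.79, 2.79, 3.14, 3.14, 3.14].

### API

Orientations are given as a 3x3 rotation matrix whose columns are the frame's x, y, z axes.
In Python, from plant import robot, imaging, spot_in, trace gives the robot as it stands.
- The arm moves only by the tool play_rows, never from a script. Its argument "steps" is one flat list of numbers, 7 for each row, row after row: the shift along the tool's x, y, z in units of 50 cm (1.0 is 50 cm), then the turn, a rotation vector about the tool's x, y, z in units of 2 pi rad (1.0 is 2 pi rad), then the opening, from -1 (shut) to 1 (fully open), so that 0 is half open. In form: [dx, dy, dz, wx, wy, wz, gripper, dx, dy, dz, wx, wy, wz, gripper, ...]. A call has 1 to 8 rows; each row is the pose to reach, as a shift and turn from the pose measured when the call began, along the tool's axes at that moment, turning the shorter way round; what a row does not reach only later rows make up. A row lasts 1/12 s, in which the tool goes at most 41.7 mm and 7.16 degrees, less where a joint would pass 70% of its speed; a pose out of reach is approached as far as the arm can. A call with a number of a shift or a turn outside -1 to 1 is refused whole. A call with a gripper value outside its range is refused whole. The fingers move at their own pace and stop on an object; "grip_force" is the grip in N (left out, the last holds). Time passes only in rows, so rows that repeat a pose let the fingers close. It gives the time, the measured TCP pose, the force and the opening at its end, in the units of the state.
- robot.get_state(): the state, without advancing time (a new reading comes with each control period).
- imaging.snapshot(name): name is "scene" or "top" or "wrist"; returns the picture (400x640x3 uint8, blue, green, red); there is no depth.
- imaging.calibration(name): a dict with "K" (3x3 intrinsics, pixels), "cam_to_world" (4x4, takes a point from camera to world coordinates). Camera axes: x right, y down, z forward; pixel columns grow to the right and rows downward; lengths in m; the calibration is good to about 2 mm. A picture is of the moment at which its call begins: read the wrist's pose just before it. calibration takes no time and is no camera call; for the wrist camera it gives the pose at the moment of the call.
- robot.close_job(): hands the job in, once; it reports no verdict.
Trained networks look in the newest picture that a camera, given by its name, has taken for a name from the list of things; names that differ only in an ending like _2 or _b are one class to them, and where a whole thing is asked for, a point or a joint stands for the part that bears it (a point fixed in the world has none). Each returns a list of dicts, best first, with "score" (0 to 1); they miss things now and then, are a little off and sometimes report something else, mostly with a low value. They report only what shows in the picture. A call takes as long as a camera call. They do not tell look-alikes from the thing itself.
- spot_in(camera, name): "at" ([x, y, z] in m, in world coordinates, good to about 4 mm: the middle of the surface that is visible of it).
- trace(camera, name): "mask" (400x640 bool, what is visible of it).
The state is a dict: "time": time; "joint_pos": joint angles; "joint_vel": joint speeds; "joint_torque": joint torques, N m; "position": TCP position; "tool_rot": TCP orientation; "force": force on the tool from outside, world axes, zero at the start; "moment": the same for the moment, N m; "grip_width": finger opening in m.
Only numpy, scipy, OpenCV 4.12 (cv2) and the standard library are available. Lean on these libraries where they do the work, as an engineer would, in place of code of your own. Each camera call takes 0.05 s, during which the arm holds its last target. There are 200 camera calls.

### The job

The glaze tub has come off shaking: throw the toggle clamp's handle back until the clamp falls fully open, then squeeze the two side tabs of the cap inward and, keeping them squeezed, turn the cap anticlockwise (seen from above) until it is free of its neck. Lift the cap off and set it down right way up, wholly on the round plaster bat; do not drop it, and leave the bowl, the jar and the spatula where they are.

Things in the scene. Friction and masses are not known exactly. Their poses are not given: they have to be found in the camera images.
- clamp_handle (a point): Middle of the toggle clamp's T handle: black rubber bar 20 mm thick, 90 mm long along this y, on a 12 mm steel stem 85 mm from the pivot. Clamped, it stands about above the pivot, 230 mm over the table. Push it level, away from the tub (the neck's +x), from the tub's side, fingertips about 15 mm below the bar's middle; about 3 N. It moves on an arc of 85 mm about the pivot.
- clamp_pivot (a point): Pivot of the toggle clamp, 146 mm above the table, 150 mm from the neck along the neck's +x; its axis is this y. The steel arm (155 mm long, 16 mm wide) makes about 95 degrees with the stem: clamped, it lies level with its pad on the cap's top; open, it stands upright on the tub's side of the pivot, behind the pushing gripper, so after the push leave straight up.
- clamp (a joint): Angle of the toggle clamp, rad: 0 clamped, 1.65 fully open, handle lying outward and level. Its weight holds it shut below about 0.6; past about 0.75 it falls fully open by itself.
- neck (a point): Centre of the top of the tub's neck (29 mm wide), under the cap at first, 119 mm above the table; z up, x level towards the clamp's pivot. The white tub (112 mm wide, shoulder 70 mm above the table) is fixed in a grey cradle on a base plate 285 x 130 mm. Ribs on its shoulder, 7.5 mm high, 29 to 40 mm from the axis, stop the tabs' teeth while the tabs are out.
- cap_mid (a point): Centre (half-way up) of the loose grey cap, 54 mm tall, round top 52 mm wide, 75 to 120 g; z up; x along the neck's x while locked. A tab on its +y and -y sides, 66 mm over their outer faces, 52 mm when pressed. Squeezed, it turns freely anticlockwise from above (clockwise is blocked); 50 to 120 degrees from locked it lifts straight up, 50 mm to clear the neck.
- tab_face (a point): Middle of the outer face of the cap's +y tab: a flat upright plate 26 mm wide, 37 mm high, its middle 2.5 mm below the cap's mid height; the -y tab is its mirror image. Each presses in 7 mm against a spring (4 to 10 N) and is unlocked from 5 mm in; a grip of 20 to 30 N presses both fully in.
- tab_tooth (a point): Tip of the tooth at the foot of the +y tab (the -y tab has one too): it sticks out 6 mm beyond the tab's face and is 4.5 mm high, 27 to 22.5 mm below the cap's centre. Keep the fingertips above it: no lower than 21 mm below the cap's centre. The cap stands by itself on its underside, 27 mm below its centre.
- bat_top (a point): Centre of the top face of the round white plaster bat, a fixed flat disc 170 mm across and 20 mm thick lying on the table; z up. It may be to the left or the right of the tub.
- bowl_mid (a point): Bystander: terracotta bowl, 150 mm across, 60 mm high; the point lies 30 mm above its underside. It stands on the other side of the tub from the bat.
- jar_mid (a point): Bystander: white jar with a steel lid, 80 mm across, 110 mm high; the point lies half-way up.
- spatula_grip (a point): Bystander: spatula with a wooden handle, 200 mm long, lying on the table; the point is at its handle.
Not all that is in view belongs to the job. Of the things that look like the part that bears bat_top, the largest one is meant.

How it is judged:
On the way, in this order (a step that is already met when the one before it is completed fails the run):
1. the toggle clamp is thrown open, the cap still locked on the neck (value of joint clamp above 1.4 rad and angle between the x axis of cap_mid and the x axis of neck, either way round below 0.2 rad), for 0.2 s.
2. the cap, still down on its neck, has been turned at least 45 degrees (angle between the x axis of cap_mid and the x axis of neck, either way round above 0.78 rad and horizontal distance between cap_mid and neck below 0.008 m and z of cap_mid in the frame of neck below -0.012 m), for 0.1 s.
At the end, for the whole second after the job is handed in: The cap stands upright (within 6 degrees) and at rest on the plaster bat, its centre within 50 mm of the bat's centre, released; the toggle clamp is still open (joint above 1.4 rad) (horizontal distance between cap_mid and bat_top below 0.05 m and z of cap_mid in the frame of bat_top between 0.022 and 0.032 m and angle between cap_mid's own z axis and vertical below 0.1 rad and linear speed of cap below 0.02 m/s and value of joint clamp above 1.4 rad); the robot touches nothing.
It fails at once if the bowl, the jar or the spatula is moved more than 30 mm (distance of any of bowl_mid, jar_mid, spatula_grip from where it was at the start of the episode above 0.03 m).
It fails at once if the cap is dropped or thrown: it moves faster than 0.7 m/s with no finger on it (a fall of about 25 mm) (linear speed of cap above 0.7 m/s and contact force between the fingers and cap below 0.05 N).
It also fails if it takes over 67 s, if anything falls off the work surface, if the arm or the gripper's body presses on something with over 40 N, if the wrist force passes 120 N, or if a joint passes its speed limit or range.

## Working session

There is one attempt and no reset: what is moved stays moved. The work goes in short steps, Python scripts to look and compute and a tool call to move; the robot and the scene stay as the last step left them, time stands still between calls to the robot, and variables do not carry over. Pictures are saved under pics/ and viewed, about 8 in all and at most 12, crops included, and the job is handed in when it is done.

Besides the shell and the picture viewer there is one more tool, called after ">>>" by a JSON object that holds its "method" and its "body". play_rows: Moves the arm, as the interface text tells. Shifts and turns lie within -1 to 1; 1 stands for 50 cm of shift or 2 pi rad of turn. Its arguments: {"type":"object","properties":{"steps":{"type":"array"},"grip_force":{"type":"number"}},"required":["steps"]}

```bash
mkdir -p pics; cat > h.py <<'E'
from plant import robot, imaging, spot_in, trace
import numpy as np, cv2
np.set_printoptions(precision=4,suppress=True)
def ray(cam,u,v,z):
    c=imaging.calibration(cam);T=np.array(c["cam_to_world"]);d=T[:3,:3]@np.linalg.inv(np.array(c["K"]))@[u,v,1]
    return T[:3,3]+d*(z-T[2,3])/d[2]
def proj(cam,p):
    c=imaging.calibration(cam);T=np.array(c["cam_to_world"]);q=np.array(c["K"])@(T[:3,:3].T@(np.array(p)-T[:3,3]));return q[:2]/q[2]
E
python3 - <<'E'
from h import *
s=robot.get_state();print(s["time"],s["position"],s["tool_rot"],s["grip_width"])
for c in("scene","top"):
    im=imaging.snapshot(c);cv2.imwrite(f"pics/{c}0.png",im);print(c,imaging.calibration(c))
    for n in["clamp_handle","clamp_pivot","neck","cap_mid","tab_face","bat_top","bowl_mid","jar_mid","spatula_grip"]:
        print(n,[(np.array(d["at"]).round(3).tolist(),round(d["score"],2),proj(c,d["at"]).round().tolist()) for d in spot_in(c,n)[:3]])
print(robot.get_state()["time"])
E
```

```text
0.0 [ 0.1429 -0.6336  0.2216] [[ 0.9755  0.22   -0.0005]
 [ 0.22   -0.9755  0.0016]
 [-0.0001 -0.0016 -1.    ]] 0.08718491149850946
scene {'K': array([[393.3994,   0.    , 324.3741],
       [  0.    , 393.3994, 201.7194],
       [  0.    ,   0.    ,   1.    ]]), 'cam_to_world': array([[-0.274 ,  0.7504, -0.6015,  1.1986],
       [ 0.9617,  0.2143, -0.1707,  0.2101],
       [ 0.0008, -0.6252, -0.7804,  1.0796],
       [ 0.    ,  0.    ,  0.    ,  1.    ]])}
clamp_handle [([0.616, 0.049, 0.233], 0.76, [326.0, 223.0])]
clamp_pivot [([0.598, 0.044, 0.008], 0.7, [326.0, 261.0])]
neck [([0.594, 0.045, 0.014], 0.76, [326.0, 259.0])]
cap_mid [([0.495, 0.001, 0.115], 0.64, [321.0, 212.0])]
tab_face []
bat_top [([0.457, -0.294, 0.021], 0.96, [242.0, 201.0]), ([0.235, -0.293, 0.016], 0.9, [266.0, 158.0]), ([0.672, -0.223, 0.014], 0.9, [236.0, 259.0])]
bowl_mid [([0.398, 0.271, 0.03], 0.71, [409.0, 223.0])]
jar_mid [([0.671, 0.352, 0.098], 0.96, [429.0, 294.0])]
spatula_grip [([0.749, -0.386, 0.006], 0.63, [178.0, 269.0])]
top {'K': array([[437.8921,   0.    , 321.3059],
       [  0.    , 437.89
[... 170 characters left out ...]
-0.0014, -0.2126, -0.9771,  1.3074],
       [ 0.    ,  0.    ,  0.    ,  1.    ]])}
clamp_handle [([0.596, 0.039, 0.153], 0.74, [311.0, 148.0])]
clamp_pivot [([0.54, 0.028, 0.011], 0.68, [315.0, 180.0])]
neck [([0.544, 0.028, 0.014], 0.76, [315.0, 179.0])]
cap_mid [([0.633, 0.338, 0.104], 0.6, [208.0, 140.0]), ([0.448, -0.3, 0.02], 0.52, [425.0, 210.0])]
tab_face []
bat_top [([0.227, -0.294, 0.017], 0.87, [425.0, 286.0]), ([0.668, -0.227, 0.017], 0.84, [398.0, 140.0]), ([0.448, -0.302, 0.019], 0.56, [425.0, 210.0])]
bowl_mid [([0.424, 0.273, 0.021], 0.96, [232.0, 216.0])]
jar_mid [([0.634, 0.337, 0.107], 0.7, [208.0, 139.0])]
spatula_grip [([0.742, -0.382, -0.001], 0.93, [445.0, 120.0])]
1.0
```

```bash
python3 - <<'E'
import cv2
a=cv2.imread("pics/top0.png")[60:330,170:490];cv2.imwrite("pics/a.png",cv2.resize(a,None,fx=2.2,fy=2.2,interpolation=cv2.INTER_CUBIC))
b=cv2.imread("pics/scene0.png")[130:320,220:430];cv2.imwrite("pics/b.png",cv2.resize(b,None,fx=3,fy=3,interpolation=cv2.INTER_CUBIC))
E
python3 - <<'E'
from h import *
for c in("top","scene"):
  for d in trace(c,"bat_top"):
    m=d["mask"];v,u=np.nonzero(m);print(c,d["score"],m.sum(),u.mean(),v.mean(),[ray(c,x,y,.02)[:2] for x,y in((u.min(),v[u.argmin()]),(u.max(),v[u.argmax()]),(u[v.argmin()],v.min()),(u[v.argmax()],v.max()))],ray(c,u.mean(),v.mean(),.02))
E
```

```text
top 0.86 1328 396.6995481927711 140.73493975903614 [array([ 0.6864, -0.1628]), array([ 0.6745, -0.2864]), array([ 0.7298, -0.2135]), array([ 0.5996, -0.2072])] [ 0.665  -0.2233  0.02  ]
top 0.69 2427 424.41491553358054 212.1025957972806 [array([ 0.4626, -0.2187]), array([ 0.4459, -0.3823]), array([ 0.5248, -0.2869]), array([ 0.3612, -0.2807])] [ 0.4418 -0.2999  0.02  ]
top 0.69 1514 424.41545574636723 285.7252311756935 [array([ 0.2365, -0.2299]), array([ 0.2349, -0.3537]), array([ 0.2883, -0.2779]), array([ 0.167 , -0.2733])] [ 0.2266 -0.2912  0.02  ]
scene 0.85 1624 242.29864532019704 199.8756157635468 [array([ 0.4635, -0.3838]), array([ 0.4081, -0.2229]), array([ 0.3615, -0.3336]), array([ 0.5386, -0.2862])] [ 0.4522 -0.2972  0.02  ]
scene 0.72 1226 236.31647634584013 259.39722675367045 [array([ 0.6929, -0.2845]), array([ 0.6406, -0.1665]), array([ 0.6194, -0.2537]), array([ 0.7393, -0.2098])] [ 0.6761 -0.2206  0.02  ]
```

View pics/a.png

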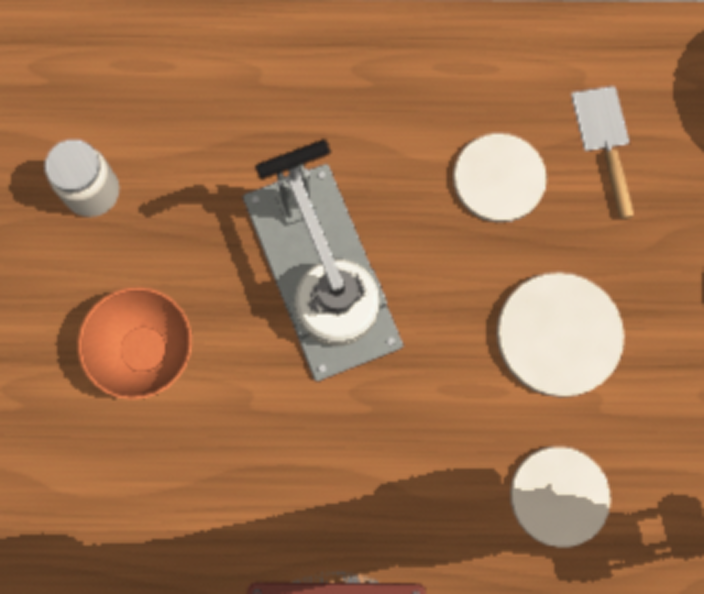

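View pics/b.png

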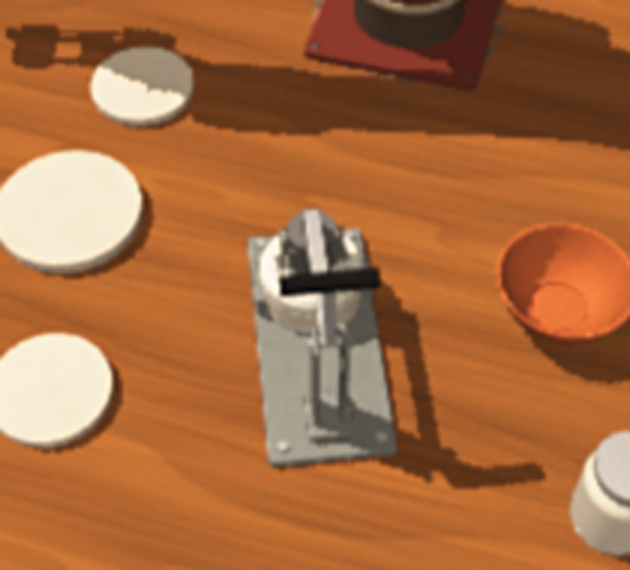

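Top picture: candidates for the bat are discs at (425,211) [~165 mm], (397,141) [~125 mm], (425,286) [~122 mm]. The largest, at (425,211), is the one meant. The cap is at about (324,193) and the handle bar runs from (287,137) to (319,127).

```bash
python3 - <<'E'
from h import *
A=lambda x,y:(170+x/2.2,60+y/2.2)
B=lambda x,y:(220+x/3,130+y/3)
R=lambda c,p,z:ray(c,*p,z)[:2]
l,r=R("top",A(258,170),.23),R("top",A(328,148),.23);print("bar top",l,r,(l+r)/2,np.linalg.norm(l-r),"y ang",np.degrees(np.arctan2(*(l-r)[::-1])))
l2,r2=R("scene",B(380,278),.23),R("scene",B(281,284),.23);print("bar sc",l2,r2,(l2+r2)/2,np.linalg.norm(l2-r2),np.degrees(np.arctan2(*(l2-r2)[::-1])))
q=[R("top",A(*p),.008) for p in((318,380),(402,345),(328,165),(245,195))];print("plate",q,[np.linalg.norm(q[i]-q[i-1]) for i in range(4)])
x1=q[3]-q[0];x2=q[2]-q[1];print("x ang",[np.degrees(np.arctan2(v[1],v[0])) for v in(x1,x2)],np.mean(q,0))
print("cap top",R("top",A(338,293),.124),R("scene",B(314,232),.124))
x=(x1+x2);x/=np.linalg.norm(x)
for c in("top","scene"):
  im=cv2.imread(f"pics/{c}0.png")
print("tubtop est",R("top",A(339,302),.07))
E
```

```text
bar top [0.5977 0.0971] [0.6259 0.0149] [0.6118 0.056 ] 0.08691476569120446 y ang 108.93741087774426
bar sc [0.5961 0.1007] [0.6264 0.0184] [0.6112 0.0595] 0.08772358277249445 110.1815860699257
plate [array([0.3784, 0.0273]), array([ 0.4275, -0.0868]), array([0.6859, 0.017 ]), array([0.6402, 0.1338])] [np.float64(0.2825655367356005), np.float64(0.12420731053650116), np.float64(0.27847971279208766), np.float64(0.12547945242476077)]
x ang [np.float64(22.14962796387611), np.float64(21.885104904214106)] [0.533  0.0228]
cap top [0.4736 0.0014] [0.4832 0.008 ]
tubtop est [ 0.4736 -0.0001]
```

```bash
cat >> h.py <<'E'
def go(x,y,z,psi=None,grip=None):
    "print row numbers for world target TCP, tool x axis at psi deg, pointing down"
    s=robot.get_state();R=np.array(s["tool_rot"]);p=np.array(s["position"]);d=R.T@(np.array([x,y,z])-p)
    w=np.zeros(3)
    if psi is not None:
        a=np.radians(psi);T=np.array([[np.cos(a),np.sin(a),0],[np.sin(a),-np.cos(a),0],[0,0,-1.]])
        w=cv2.Rodrigues(R.T@T)[0].ravel()
    print("t",round(s["time"],2),"dist",np.linalg.norm(d).round(3),"deg",np.degrees(np.linalg.norm(w)).round(1),"row",(d/.5).round(4).tolist(),(w/2/np.pi).round(4).tolist())
E
python3 -c "
from h import *
go(.43,-.40,.33,20.5)"
```

```text
t 1.1 dist 0.386 deg 7.8 row [0.6629, -0.3304, -0.2149] [-0.0, -0.0, -0.0217]
```

>>> {"method": "play_rows", "body": {"steps": [0.663,-0.33,-0.215,0,0,-0.0217,-1,0.663,-0.33,-0.215,0,0,-0.0217,-1,0.663,-0.33,-0.215,0,0,-0.0217,-1,0.663,-0.33,-0.215,0,0,-0.0217,-1,0.663,-0.33,-0.215,0,0,-0.0217,-1,0.663,-0.33,-0.215,0,0,-0.0217,-1,0.663,-0.33,-0.215,0,0,-0.0217,-1,0.663,-0.33,-0.215,0,0,-0.0217,-1]}}

```text
time: 1.77
position: [0.3924, -0.4304, 0.3164]
tool_rot: [[0.937, 0.35, 0.0], [0.35, -0.937, -0.0], [0.0, 0.001, -1.0]]
force: [0.5, -0.8, -0.5]
grip_width: 0.0414
```

```bash
python3 -c "
from h import *
s=robot.get_state();print(s['position'],s['joint_pos'],s['grip_width'])
go(.50,.01,.35,20.5)"
```

```text
[ 0.3924 -0.4304  0.3164] [ 0.9023  0.1719 -0.1711  1.4772  0.0294  1.4943 -0.4814] 0.04137231729100422
t 1.77 dist 0.455 deg 0.0 row [0.5103, -0.7494, -0.0676] [0.0001, -0.0, 0.0]
```

>>> {"method": "play_rows", "body": {"steps": [0.51,-0.75,-0.068,0,0,0,-1,0.51,-0.75,-0.068,0,0,0,-1,0.51,-0.75,-0.068,0,0,0,-1,0.51,-0.75,-0.068,0,0,0,-1,0.51,-0.75,-0.068,0,0,0,-1,0.51,-0.75,-0.068,0,0,0,-1,0.51,-0.75,-0.068,0,0,0,-1,0.51,-0.75,-0.068,0,0,0,-1]}}

```text
time: 2.43
position: [0.4704, -0.1071, 0.3414]
tool_rot: [[0.937, 0.35, 0.001], [0.35, -0.937, -0.001], [0.001, 0.002, -1.0]]
force: [1.2, -0.0, -0.4]
grip_width: 0.0006
```

```bash
python3 -c "
from h import *
s=robot.get_state();print(s['position'],s['joint_pos'],s['grip_width'])
T=np.array(imaging.calibration('wrist')['cam_to_world']);print(T)
go(.50,.01,.35,20.5);go(.44,-.02,.36,20.5)"
```

```text
[ 0.4704 -0.1071  0.3414] [ 0.6038 -0.0284 -0.4565  1.6381 -0.0115  1.5277 -1.0651] 0.0006391588267186572
[[ 0.3508 -0.9069 -0.2336  0.5344]
 [-0.9365 -0.3391 -0.0896 -0.0841]
 [ 0.002   0.2502 -0.9682  0.5025]
 [ 0.      0.      0.      1.    ]]
t 2.43 dist 0.121 deg 0.1 row [0.1374, -0.1986, -0.0175] [0.0002, -0.0001, -0.0]
t 2.43 dist 0.094 deg 0.1 row [0.004, -0.1844, -0.0376] [0.0002, -0.0001, -0.0]
```

>>> {"method": "play_rows", "body": {"steps": [0.137,-0.2,-0.018,0,0,0,-1,0.137,-0.2,-0.018,0,0,0,-1,0.137,-0.2,-0.018,0,0,0,-1,0.137,-0.2,-0.018,0,0,0,-1,0.137,-0.2,-0.018,0,0,0,-1]}}

```text
time: 2.85
position: [0.4997, 0.0133, 0.3506]
tool_rot: [[0.935, 0.355, 0.002], [0.355, -0.935, -0.001], [0.001, 0.002, -1.0]]
force: [-0.4, -1.4, -0.4]
grip_width: 0.0002
```

```bash
python3 - <<'E'
from h import *
s=robot.get_state();print(s['position'])
im=imaging.snapshot("wrist");cv2.imwrite("pics/w1.png",im)
c=imaging.calibration("wrist");np.savez("w1.npz",K=c["K"],T=c["cam_to_world"])
for n in["clamp_handle","cap_mid"]: print(n,[(np.array(d["at"]).round(3),round(d["score"],2)) for d in spot_in("wrist",n)[:3]])
E
```

```text
[0.4997 0.0133 0.3506]
clamp_handle [(array([0.6  , 0.045, 0.238]), 0.71)]
cap_mid [(array([0.48 , 0.004, 0.13 ]), 0.7), (array([0.412, 0.285, 0.027]), 0.55)]
```

View pics/w1.png

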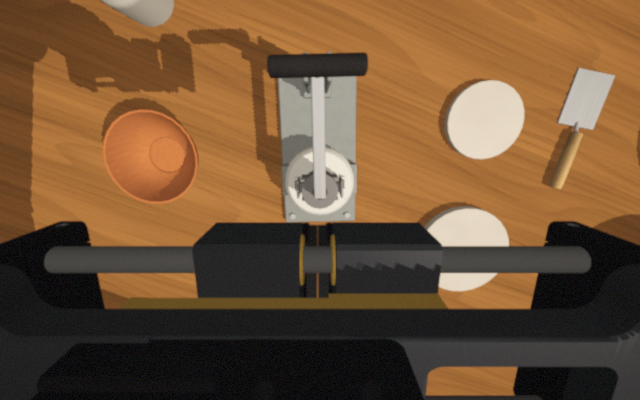

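Wrist view: the handle bar runs (270,67)–(366,64), and the arm runs down to the cap at about (320,185), all in line with the closed fingers (u≈318).

```bash
python3 - <<'E'
from h import *
d=np.load("w1.npz");K,T=d["K"],d["T"]
def R(u,v,z):
    q=T[:3,:3]@np.linalg.inv(K)@[u,v,1];return (T[:3,3]+q*(z-T[2,3])/q[2])[:2]
l,r=R(270,67,.231),R(366,64,.231);print("bar",l,r,(l+r)/2,np.linalg.norm(l-r),90-np.degrees(np.arctan2(*(l-r)))*-1-0)
print("yaw",np.degrees(np.arctan2(*(l-r)[::-1]))-90)
a,b=R(320,195,.154),R(318,80,.154);print("arm",a,b,np.degrees(np.arctan2(*(b-a)[::-1])))
print("tub centre (shoulder)",R(320.5,180,.07),"cap",R(320,186,.124))
im=cv2.imread("pics/w1.png")[40:225,265:375];cv2.imwrite("pics/c.png",cv2.resize(im,None,fx=3.2,fy=3.2,interpolation=cv2.INTER_CUBIC))
go(.552,.036,.35,21.7)
E
```

```text
bar [0.596  0.0916] [0.6292 0.0107] [0.6126 0.0512] 0.08739385706331805 67.69515681163557
yaw 22.30484318836443
arm [ 0.4823 -0.0013] [0.6114 0.0502] 21.741253597255927
tub centre (shoulder) [ 0.4863 -0.0017] cap [0.4875 0.0003]
t 3.0 dist 0.059 deg 1.3 row [0.1172, -0.0137, 0.0001] [0.0003, -0.0, -0.0036]
```

View pics/c.png

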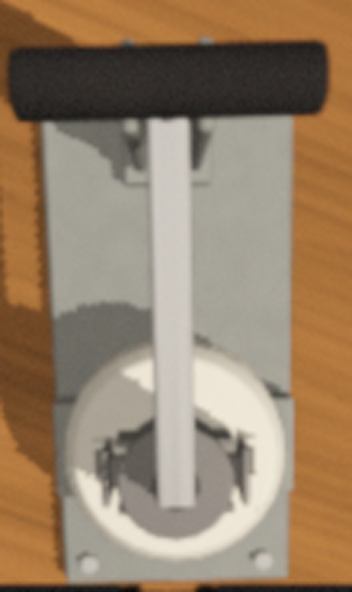

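```bash
python3 -c "
from h import *
go(.56,.0325,.35,21.7);go(.56,.0325,.217,21.7)"
```

```text
t 3.0 dist 0.065 deg 1.3 row [0.1298, -0.0016, 0.0001] [0.0003, -0.0, -0.0036]
t 3.0 dist 0.148 deg 1.3 row [0.1298, -0.002, 0.2661] [0.0003, -0.0, -0.0036]
```

>>> {"method": "play_rows", "body": {"steps": [0.13,-0.002,0,0,0,-0.0036,-1,0.13,-0.002,0,0,0,-0.0036,-1,0.13,-0.002,0.1,0,0,-0.0036,-1,0.13,-0.002,0.2,0,0,-0.0036,-1,0.13,-0.002,0.266,0,0,-0.0036,-1,0.13,-0.002,0.266,0,0,-0.0036,-1,0.13,-0.002,0.266,0,0,-0.0036,-1]}}

```text
time: 3.58
position: [0.5584, 0.0306, 0.2146]
tool_rot: [[0.93, 0.367, -0.005], [0.367, -0.93, -0.002], [-0.005, 0.0, -1.0]]
force: [-0.4, -0.1, 1.4]
grip_width: 0.0006
```

>>> {"method": "play_rows", "body": {"steps": [0.04,0,0,0,0,0,-1,0.064,0,0,0,0,0,-1,0.08,0,0,0,0,0,-1,0.096,0,0,0,0,0,-1,0.112,0,0,0,0,0,-1,0.124,0,0,0,0,0,-1,0.136,0,0.008,0,0,0,-1,0.148,0,0.014,0,0,0,-1]}}

```text
time: 4.25
position: [0.6277, 0.058, 0.2073]
tool_rot: [[0.93, 0.367, -0.004], [0.367, -0.93, -0.002], [-0.005, 0.0, -1.0]]
force: [-1.2, 0.1, 1.7]
grip_width: 0.0004
```

```bash
python3 - <<'E'
from h import *
im=imaging.snapshot("scene");cv2.imwrite("pics/s1.png",cv2.resize(im[60:290,200:460],None,fx=2.5,fy=2.5))
E
```

```text
(no output)
```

View pics/s1.png

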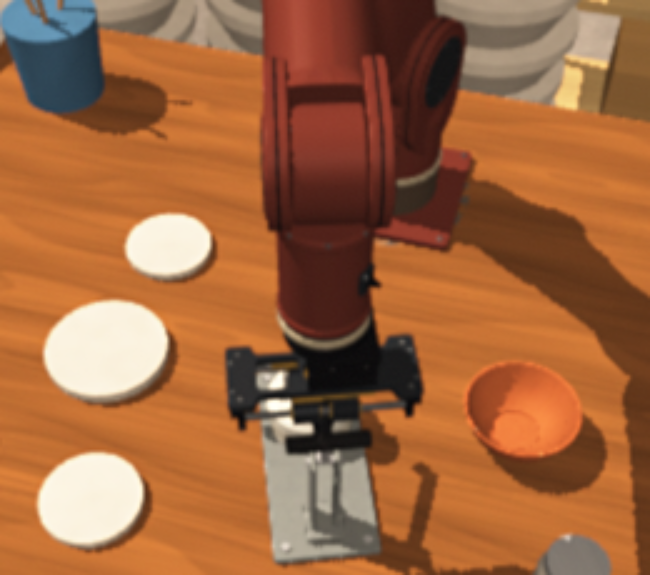

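The bar, at crop (329,440), is moving ahead of the fingers. I'll continue along the arc.

>>> {"method": "play_rows", "body": {"steps": [0.016,0,0.01,0,0,0,-1,0.03,0,0.02,0,0,0,-1,0.044,0,0.034,0,0,0,-1,0.056,0,0.046,0,0,0,-1,0.066,0,0.054,0,0,0,-1,0.07,0,0.054,0,0,0,-1,0.07,0,0.054,0,0,0,-1]}}

```text
time: 4.88
position: [0.6607, 0.0716, 0.1784]
tool_rot: [[0.93, 0.368, -0.006], [0.368, -0.93, -0.001], [-0.006, -0.001, -1.0]]
force: [1.1, -0.2, -1.5]
grip_width: 0.0003
```

```bash
python3 - <<'E'
from h import *
im=imaging.snapshot("scene");cv2.imwrite("pics/s2.png",cv2.resize(im[150:300,260:420],None,fx=3.5,fy=3.5))
E
```

```text
(no output)
```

View pics/s2.png

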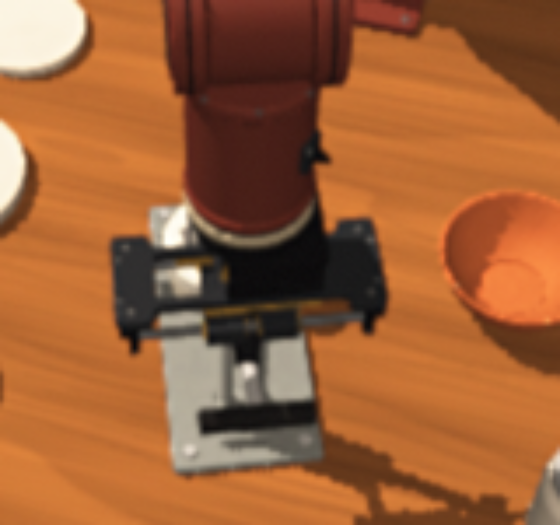

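The bar now lies out ahead and clear of the fingers, so the clamp has fallen open. Next I leave straight up.

>>> {"method": "play_rows", "body": {"steps": [0,0,-0.06,0,0,0,-1,0,0,-0.14,0,0,0,-1,0,0,-0.22,0,0,0,-1,0,0,-0.3,0,0,0,0,0,0,-0.38,0,0,0,1,0,0,-0.44,0,0,0,1,0,0,-0.44,0,0,0,1,0,0,-0.44,0,0,0,1]}}

```text
time: 5.6
position: [0.6621, 0.0722, 0.4016]
tool_rot: [[0.93, 0.368, -0.001], [0.368, -0.93, -0.001], [-0.001, 0.0, -1.0]]
force: [0.9, -0.9, -1.3]
grip_width: 0.0257
```

```bash
python3 - <<'E'
from h import *
print(robot.get_state()["joint_pos"])
go(.41,-.03,.40,21.7)
E
```

```text
[ 0.2119  0.4104 -0.6097  1.0548  0.2342  1.7407 -1.5117]
t 5.6 dist 0.272 deg 0.1 row [-0.5441, 0.0045, 0.0039] [0.0, 0.0002, -0.0003]
```

>>> {"method": "play_rows", "body": {"steps": [-0.5,0.004,0.004,0,0,0,1,-0.5,0.004,0.004,0,0,0,1,-0.5,0.004,0.004,0,0,0,1,-0.5,0.004,0.004,0,0,0,1,-0.5,0.004,0.004,0,0,0,1,-0.5,0.004,0.004,0,0,0,1,-0.5,0.004,0.004,0,0,0,1,-0.5,0.004,0.004,0,0,0,1]}}

```text
time: 6.27
position: [0.4285, -0.0229, 0.3998]
tool_rot: [[0.931, 0.364, -0.0], [0.364, -0.931, -0.003], [-0.001, 0.003, -1.0]]
force: [-0.0, -0.1, 0.4]
grip_width: 0.0793
```

```bash
python3 - <<'E'
from h import *
s=robot.get_state();print(s['position'],s["grip_width"])
im=imaging.snapshot("wrist");c=imaging.calibration("wrist");np.savez("w2.npz",K=c["K"],T=c["cam_to_world"])
for n in["cap_mid","tab_face","clamp_handle","neck"]: print(n,[(np.array(d["at"]).round(4),round(d["score"],2)) for d in spot_in("wrist",n)[:3]])
u,v=proj("wrist",[.478,0,.12]).astype(int);y0,x0=max(v-100,0),max(u-110,0);print(u,v,x0,y0)
cv2.imwrite("pics/w2.png",cv2.resize(im[y0:y0+200,x0:x0+220],None,fx=3,fy=3,interpolation=cv2.INTER_CUBIC))
E
```

```text
[ 0.4285 -0.0229  0.3998] 0.07930068817422399
cap_mid [(array([0.4792, 0.0058, 0.1312]), 0.71)]
tab_face [(array([0.4662, 0.0332, 0.1063]), 0.63), (array([0.4168, 0.2844, 0.0287]), 0.37)]
clamp_handle [(array([0.6133, 0.0578, 0.1715]), 0.57)]
neck [(array([0.5657, 0.0341, 0.0122]), 0.91)]
314 135 204 35
```

View pics/w2.png

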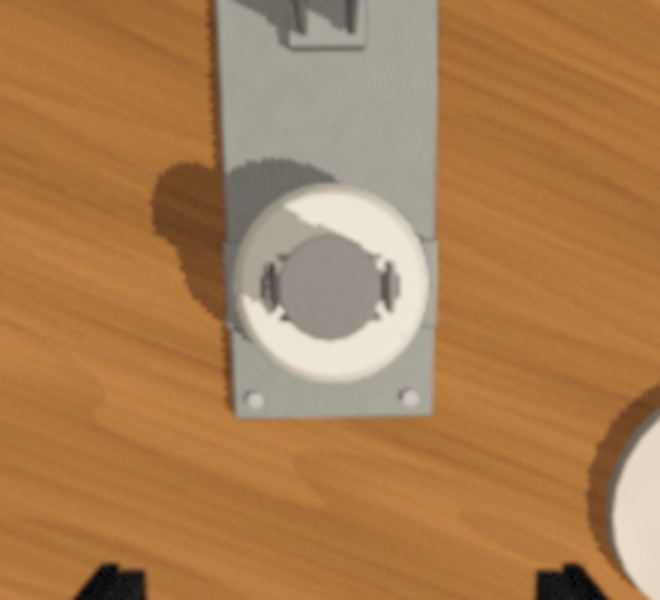

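Cap top disc is centred at crop (330,286), i.e. image (314,130), with both tabs on the horizontal; the clamp arm is gone from above it.

```bash
python3 - <<'E'
from h import *
d=np.load("w2.npz");K,T=d["K"],d["T"]
def R(u,v,z):
    q=T[:3,:3]@np.linalg.inv(K)@[u,v,1];return (T[:3,3]+q*(z-T[2,3])/q[2])[:2]
C=lambda x,y:(204+x/3,35+y/3)
for z in(.118,.124,.13):
  print(z,R(*C(330,286),z),"w",np.linalg.norm(R(*C(277,286),z)-R(*C(384,286),z)))
print("shoulder",R(*C(331.5,283),.065))
q=[R(*C(*p),.008) for p in((222,30),(237,415),(438,30),(433,415))];print([np.degrees(np.arctan2(*(q[i]-q[i+1])[::-1])) for i in(0,2)])
l,r=R(*C(269,286),.118),R(*C(391,286),.118);print("tabs",np.linalg.norm(l-r),(l+r)/2,np.degrees(np.arctan2(*(l-r)[::-1]))-90)
E
```

```text
0.118 [0.4833 0.0022] w 0.05407603770056562
0.124 [0.4835 0.0022] w 0.053342923903486786
0.13 [0.4836 0.0022] w 0.052609810106407945
shoulder [0.484  0.0021]
[np.float64(21.98476605069024), np.float64(22.36058609562861)]
tabs 0.06165665458703103 [0.4833 0.0022] 21.508454099272285
```

```bash
python3 -c "
from h import *
go(.4833,.0024,.16,21.8);go(.4833,.0024,.083,21.8)"
```

```text
t 6.52 dist 0.246 deg 0.2 row [0.1155, -0.0046, 0.4781] [-0.0002, 0.0003, -0.0004]
t 6.52 dist 0.321 deg 0.2 row [0.1158, -0.0044, 0.6321] [-0.0002, 0.0003, -0.0004]
```

>>> {"method": "play_rows", "body": {"steps": [0.116,-0.0046,0.08,0,0,-0.0004,1,0.116,-0.0046,0.16,0,0,-0.0004,1,0.116,-0.0046,0.24,0,0,-0.0004,1,0.116,-0.0046,0.32,0,0,-0.0004,1,0.116,-0.0046,0.4,0,0,-0.0004,1,0.116,-0.0046,0.44,0,0,-0.0004,1,0.116,-0.0046,0.44,0,0,-0.0004,1,0.116,-0.0046,0.44,0,0,-0.0004,1]}}

```text
time: 7.18
position: [0.4829, 0.0032, 0.178]
tool_rot: [[0.928, 0.373, -0.006], [0.373, -0.928, 0.002], [-0.005, -0.004, -1.0]]
force: [0.4, 0.4, 1.1]
grip_width: 0.0873
```

```bash
python3 - <<'E'
from h import *
go(.4833,.0024,.083,21.8)
s=robot.get_state();im=imaging.snapshot("wrist")
for n in["cap_mid","tab_face"]: print(n,[(np.array(d["at"]).round(4),round(d["score"],2)) for d in spot_in("wrist",n)[:3]])
cv2.imwrite("pics/w3.png",im)
E
```

```text
t 7.18 dist 0.095 deg 0.4 row [0.0011, 0.0026, 0.19] [-0.0007, 0.0008, 0.0002]
cap_mid [(array([0.4811, 0.0049, 0.1296]), 0.9)]
tab_face [(array([0.4715, 0.0347, 0.1033]), 0.74)]
```

View pics/w3.png

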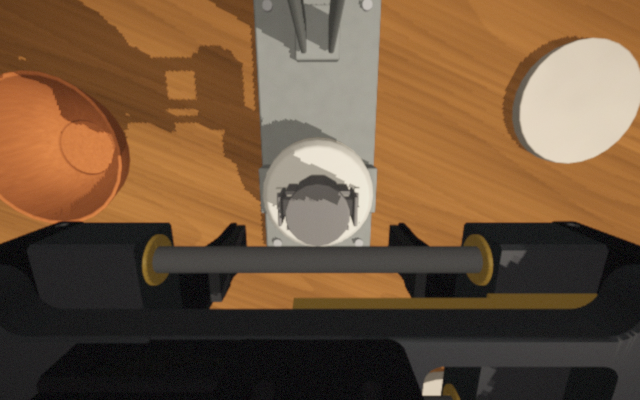

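The cap is centred between the fingers (u≈318 against the finger middle at 317). Descending.

>>> {"method": "play_rows", "body": {"steps": [0.001,0.001,0.05,0,0,0,1,0.001,0.001,0.1,0,0,0,1,0.001,0.001,0.14,0,0,0,1,0.001,0.001,0.17,0,0,0,1,0.001,0.001,0.187,0,0,0,1,0.001,0.001,0.187,0,0,0,1,0.001,0.001,0.187,0,0,0,1]}}

```text
time: 7.92
position: [0.4871, 0.0027, 0.0894]
tool_rot: [[0.928, 0.372, 0.003], [0.372, -0.928, 0.001], [0.003, 0.0, -1.0]]
force: [0.1, -0.4, 0.3]
grip_width: 0.0875
```

>>> {"method": "play_rows", "body": {"steps": [0,0,0,0,0,0,-1,0,0,0,0,0,0,-1,0,0,0,0,0,0,-1,0,0,0,0,0,0,-1,0,0,0,0,0,0,-1,0,0,0,0,0,0,-1], "grip_force": 25}}

```text
time: 8.42
position: [0.4875, 0.0027, 0.0899]
tool_rot: [[0.928, 0.372, 0.004], [0.372, -0.928, 0.0], [0.003, 0.001, -1.0]]
force: [-0.6, -0.9, 5.1]
grip_width: 0.0551
```

>>> {"method": "play_rows", "body": {"steps": [0,0,0,0,0,0,-1,0,0,0,0,0,0,-1,0,0,0,0,0,0,-1,0,0,0,0,0,0,-1]}}

```text
time: 8.75
position: [0.4876, 0.0027, 0.0899]
tool_rot: [[0.928, 0.372, 0.004], [0.372, -0.928, 0.0], [0.003, 0.001, -1.0]]
force: [0.2, 0.0, 2.3]
grip_width: 0.0509
```

```bash
python3 - <<'E'
from h import *
s=robot.get_state();print(s["position"],s["grip_width"],s["force"],s["moment"],s["joint_pos"],s["joint_torque"]);go(.4838,.0023,.084,21.8)
E
```

```text
[0.4876 0.0027 0.0899] 0.05093078907603688 [0.22   0.0085 2.2779] [0.0277 0.0142 0.0541] [ 0.4792  0.1703 -0.6178  1.9851  0.1157  1.0166 -1.3823] [ -0.0442 -41.2319  -3.3312 -34.1784  -0.0094  -0.1352  -0.0033]
t 8.75 dist 0.007 deg 0.2 row [-0.0073, -0.002, 0.0119] [0.0001, -0.0006, 0.0001]
```

>>> {"method": "play_rows", "body": {"steps": [0,0,0,0,0,0,0.8,0,0,0,0,0,0,0.8,0,0,0,0,0,0,0.8,-0.0065,-0.001,0.009,0,0,0,0.8,-0.0065,-0.001,0.009,0,0,0,0.8,-0.0065,-0.001,0.009,0,0,0,0.8,-0.0065,-0.001,0.009,0,0,0,0.8]}}

```text
time: 9.33
position: [0.4841, 0.0019, 0.0852]
tool_rot: [[0.928, 0.372, 0.003], [0.372, -0.928, 0.0], [0.003, 0.001, -1.0]]
force: [-0.6, 0.8, 0.2]
grip_width: 0.0777
```

```bash
python3 - <<'E'
from h import *
s=robot.get_state();print(s["position"],s["grip_width"],s["force"]);go(.4838,.0023,.085,21.8)
im=imaging.snapshot("wrist");c=imaging.calibration("wrist");np.savez("w4.npz",K=c["K"],T=c["cam_to_world"])
print(proj("wrist",[.4838,.0023,.128]),proj("wrist",s["position"]))
for n in["cap_mid"]: print(n,[(np.array(d["at"]).round(4),round(d["score"],2)) for d in spot_in("wrist",n)[:3]])
cv2.imwrite("pics/w4.png",cv2.resize(im[130:300,180:450],None,fx=2.5,fy=2.5))
E
```

```text
[0.4841 0.0019 0.0852] 0.07771201875316973 [-0.5586  0.7852  0.1801]
t 9.33 dist 0.001 deg 0.2 row [-0.0003, -0.0009, 0.0004] [0.0001, -0.0005, 0.0001]
[313.5664 276.1945] [315.0859 239.8382]
cap_mid [(array([0.4858, 0.0093, 0.1306]), 0.94), (array([0.5617, 0.035 , 0.0125]), 0.28), (array([0.4769, 0.0363, 0.1034]), 0.19)]
```

View pics/w4.png

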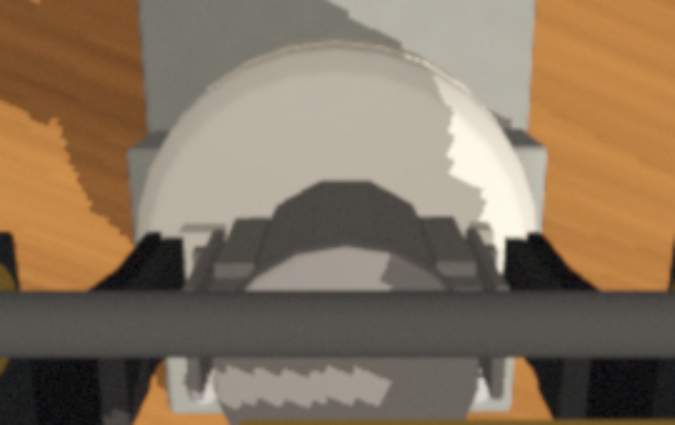

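Both tabs lie centred between the open fingers, whose inner edges are at crop u 183 and 505. Gripping.

>>> {"method": "play_rows", "body": {"steps": [0,0,0,0,0,0,-1,0,0,0,0,0,0,-1,0,0,0,0,0,0,-1,0,0,0,0,0,0,-1,0,0,0,0,0,0,-1,0,0,0,0,0,0,-1,0,0,0,0,0,0,-1,0,0,0,0,0,0,-1], "grip_force": 27}}

```text
time: 10.1
position: [0.4844, 0.002, 0.0854]
tool_rot: [[0.928, 0.372, 0.004], [0.372, -0.928, 0.001], [0.004, 0.001, -1.0]]
force: [1.1, 0.3, 1.4]
grip_width: 0.0516
```

>>> {"method": "play_rows", "body": {"steps": [0,0,0,0,0,-0.01,-1,0,0,0,0,0,-0.02,-1,0,0,0,0,0,-0.03,-1,0,0,0,0,0,-0.04,-1,0,0,0,0,0,-0.05,-1,0,0,0,0,0,-0.06,-1,0,0,0,0,0,-0.07,-1,0,0,0,0,0,-0.07,-1]}}

```text
time: 10.77
position: [0.4844, 0.0021, 0.0855]
tool_rot: [[0.679, 0.734, 0.004], [0.734, -0.679, 0.001], [0.003, 0.002, -1.0]]
force: [-0.2, 0.7, 0.8]
grip_width: 0.0514
```

>>> {"method": "play_rows", "body": {"steps": [0,0,0,0,0,-0.018,-1,0,0,0,0,0,-0.036,-1,0,0,0,0,0,-0.054,-1,0,0,0,0,0,-0.072,-1,0,0,0,0,0,-0.09,-1,0,0,0,0,0,-0.108,-1,0,0,0,0,0,-0.126,-1,0,0,0,0,0,-0.14,-1]}}

```text
time: 11.43
position: [0.4828, 0.0043, 0.0854]
tool_rot: [[-0.137, 0.991, 0.0], [0.991, 0.137, 0.003], [0.003, 0.001, -1.0]]
force: [-10.1, 8.3, 9.4]
grip_width: 0.0515
```

>>> {"method": "play_rows", "body": {"steps": [0,0,0,0,0,-0.02,-1,0,0,0,0,0,-0.02,-1,0,0,0,0,0,-0.02,-1,0,0,0,0,0,-0.02,-1]}}

```text
time: 11.77
position: [0.4823, 0.0048, 0.0854]
tool_rot: [[-0.255, 0.967, -0.001], [0.967, 0.255, 0.003], [0.003, 0.0, -1.0]]
force: [-3.8, 3.8, 5.4]
grip_width: 0.0516
```

```bash
python3 - <<'E'
from h import *
s=robot.get_state();im=imaging.snapshot("top");cv2.imwrite("pics/t5.png",im)
print(s["position"],s["grip_width"],s["force"],np.degrees(np.arctan2(s["tool_rot"][1][0],s["tool_rot"][0][0])),s["joint_pos"])
E
```

```text
[0.4823 0.0048 0.0854] 0.051604556483447334 [-3.8385  3.8493  5.4422] 104.75418286705671 [ 0.6268  0.1953 -0.7829  1.9914  0.1578  1.0168  0.0274]
```

>>> {"method": "play_rows", "body": {"steps": [0,0,-0.015,0,0,0,-1,0,0,-0.03,0,0,0,-1,0,0,-0.045,0,0,0,-1,0,0,-0.06,0,0,0,-1,0,0,-0.06,0,0,0,-1]}}

```text
time: 12.23
position: [0.4833, 0.0048, 0.1173]
tool_rot: [[-0.254, 0.967, 0.002], [0.967, 0.254, 0.003], [0.002, 0.002, -1.0]]
force: [-0.2, 2.2, 1.6]
grip_width: 0.0515
```

>>> {"method": "play_rows", "body": {"steps": [0,0,-0.03,0,0,0,-1,0,0,-0.07,0,0,0,-1,0,0,-0.12,0,0,0,-1,0,0,-0.17,0,0,0,-1,0,0,-0.22,0,0,0,-1,0,0,-0.26,0,0,0,-1,0,0,-0.26,0,0,0,-1]}}

```text
time: 12.82
position: [0.4851, 0.0043, 0.2515]
tool_rot: [[-0.253, 0.968, 0.008], [0.968, 0.253, 0.001], [-0.001, 0.008, -1.0]]
force: [0.6, -0.5, -0.8]
grip_width: 0.0511
```

```bash
python3 - <<'E'
from h import *
s=robot.get_state();print(s["position"],s["grip_width"],s["force"])
a=imaging.snapshot("scene")[100:270,230:410];b=imaging.snapshot("wrist")[100:320,180:460]
print("bat",[(np.array(d["at"]).round(4),round(d["score"],2)) for d in spot_in("scene","bat_top")])
print("cap",[(np.array(d["at"]).round(4),round(d["score"],2)) for d in spot_in("scene","cap_mid")])
a=cv2.resize(a,(423,400));b=cv2.resize(b,(370,400));cv2.imwrite("pics/l6.png",np.hstack([a,b]))
go(.446,-.299,.22)
E
```

```text
[0.4851 0.0043 0.2515] 0.05114359929677851 [ 0.6262 -0.4988 -0.7581]
bat [(array([ 0.2374, -0.2913,  0.0184]), 0.88), (array([ 0.4571, -0.2976,  0.0206]), 0.87), (array([ 0.6716, -0.2261,  0.0153]), 0.65)]
cap []
t 13.02 dist 0.307 deg 0.0 row [-0.5682, -0.2245, 0.0511] [0.0, 0.0, 0.0]
```

View pics/l6.png

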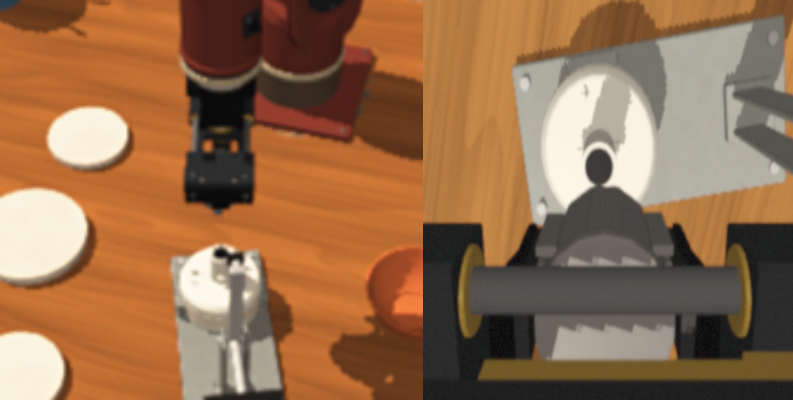

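The cap is held between the fingers, the neck is bare (right half, (598,165)) and the clamp arm stands upright. Carrying it to the bat at about (0.447, -0.300).

>>> {"method": "play_rows", "body": {"steps": [-0.04,-0.016,0,0,0,0,-1,-0.1,-0.04,0,0,0,0,-1,-0.165,-0.065,0.01,0,0,0,-1,-0.23,-0.09,0.02,0,0,0,-1,-0.295,-0.116,0.03,0,0,0,-1,-0.36,-0.142,0.04,0,0,0,-1,-0.425,-0.168,0.05,0,0,0,-1,-0.48,-0.19,0.05,0,0,0,-1]}}

```text
time: 13.68
position: [0.4496, -0.2542, 0.2182]
tool_rot: [[-0.252, 0.968, -0.003], [0.968, 0.252, 0.004], [0.005, -0.002, -1.0]]
force: [1.1, -0.1, -1.3]
grip_width: 0.0515
```

```bash
python3 -c "
from h import *
go(.447,-.300,.12);go(.447,-.300,.06);print(robot.get_state()['joint_pos'])"
```

```text
t 13.68 dist 0.108 deg 0.0 row [-0.0883, -0.0277, 0.196] [0.0, 0.0, 0.0]
t 13.68 dist 0.165 deg 0.0 row [-0.0888, -0.0275, 0.316] [0.0, 0.0, 0.0]
[ 0.9402  0.1037 -0.5415  1.765   0.0527  1.292   0.6408]
```

>>> {"method": "play_rows", "body": {"steps": [-0.04,-0.012,0.03,0,0,0,-1,-0.08,-0.025,0.08,0,0,0,-1,-0.088,-0.027,0.13,0,0,0,-1,-0.088,-0.027,0.18,0,0,0,-1,-0.088,-0.027,0.23,0,0,0,-1,-0.088,-0.027,0.28,0,0,0,-1,-0.088,-0.027,0.31,0,0,0,-1,-0.088,-0.027,0.31,0,0,0,-1]}}

```text
time: 14.35
position: [0.4442, -0.2977, 0.0584]
tool_rot: [[-0.252, 0.968, -0.009], [0.968, 0.252, 0.009], [0.011, -0.006, -1.0]]
force: [-0.3, 1.1, -1.2]
grip_width: 0.0513
```

```bash
python3 -c "
from h import *
go(.447,-.300,.038,104.7);s=robot.get_state();print(s['tool_rot'])"
```

```text
t 14.35 dist 0.021 deg 0.7 row [-0.0063, 0.0045, 0.0406] [-0.001, -0.0017, -0.0003]
[[-0.2518  0.9677 -0.0088]
 [ 0.9677  0.2519  0.0088]
 [ 0.0107 -0.0063 -0.9999]]
```

>>> {"method": "play_rows", "body": {"steps": [-0.002,0.002,0.01,-0.001,-0.0017,0,-1,-0.004,0.004,0.02,-0.001,-0.0017,0,-1,-0.004,0.004,0.03,-0.001,-0.0017,0,-1,-0.004,0.004,0.038,-0.001,-0.0017,0,-1,-0.004,0.004,0.038,-0.001,-0.0017,0,-1,-0.004,0.004,0.038,-0.001,-0.0017,0,-1]}}

```text
time: 14.85
position: [0.4465, -0.299, 0.0395]
tool_rot: [[-0.252, 0.968, -0.0], [0.968, 0.252, 0.0], [0.0, -0.0, -1.0]]
force: [0.1, 0.2, -0.1]
grip_width: 0.0511
```

>>> {"method": "play_rows", "body": {"steps": [0,0,0.002,0,0,0,-1,0,0,0.004,0,0,0,-1,0,0,0.004,0,0,0,-1,0,0,0.004,0,0,0,-1]}}

```text
time: 15.18
position: [0.4466, -0.2991, 0.0376]
tool_rot: [[-0.252, 0.968, 0.0], [0.968, 0.252, -0.0], [-0.0, 0.0, -1.0]]
force: [-0.7, 0.3, -0.7]
grip_width: 0.0514
```

>>> {"method": "play_rows", "body": {"steps": [0,0,0.002,0,0,0,-1,0,0,0.004,0,0,0,-1,0,0,0.004,0,0,0,-1,0,0,0.004,0,0,0,-1]}}

```text
time: 15.52
position: [0.4465, -0.2991, 0.0356]
tool_rot: [[-0.252, 0.968, -0.0], [0.968, 0.252, -0.0], [0.0, -0.0, -1.0]]
force: [0.4, -0.3, -0.9]
grip_width: 0.0511
```

>>> {"method": "play_rows", "body": {"steps": [0,0,0.002,0,0,0,-1,0,0,0.004,0,0,0,-1,0,0,0.004,0,0,0,-1,0,0,0.004,0,0,0,-1]}}

```text
time: 15.85
position: [0.4465, -0.299, 0.0335]
tool_rot: [[-0.252, 0.968, -0.0], [0.968, 0.252, 0.0], [0.0, -0.0, -1.0]]
force: [-0.5, 0.0, -2.4]
grip_width: 0.0514
```

>>> {"method": "play_rows", "body": {"steps": [0,0,0.002,0,0,0,-1,0,0,0.004,0,0,0,-1,0,0,0.004,0,0,0,-1,0,0,0.004,0,0,0,-1]}}

```text
time: 16.18
position: [0.4466, -0.2992, 0.0324]
tool_rot: [[-0.252, 0.968, -0.0], [0.968, 0.252, -0.0], [-0.0, -0.0, -1.0]]
force: [-3.9, 1.6, 11.7]
grip_width: 0.0514
```

>>> {"method": "play_rows", "body": {"steps": [0,0,0.002,0,0,0,-1,0,0,0.004,0,0,0,-1,0,0,0.004,0,0,0,-1,0,0,0.004,0,0,0,-1]}}

```text
time: 16.52
position: [0.4467, -0.2992, 0.0323]
tool_rot: [[-0.251, 0.968, -0.001], [0.968, 0.251, -0.001], [-0.001, -0.001, -1.0]]
force: [-8.7, 5.0, 23.4]
grip_width: 0.0515
```

Contact at TCP z 0.0323. I'll relax the push and release slowly, then leave upward.

>>> {"method": "play_rows", "body": {"steps": [0,0,0,0,0,0,-1,0,0,0,0,0,0,-1,0,0,0,0,0,0,0.3,0,0,0,0,0,0,0.6,0,0,0,0,0,0,1,0,0,0,0,0,0,1,0,0,0,0,0,0,1,0,0,0,0,0,0,1]}}

```text
time: 17.18
position: [0.4463, -0.2991, 0.032]
tool_rot: [[-0.251, 0.968, -0.001], [0.968, 0.251, -0.001], [-0.0, -0.001, -1.0]]
force: [-0.5, -0.8, -0.1]
grip_width: 0.0819
```

>>> {"method": "play_rows", "body": {"steps": [0,0,0,0,0,0,1,0,0,0,0,0,0,1,0,0,-0.01,0,0,0,1,0,0,-0.03,0,0,0,1,0,0,-0.07,0,0,0,1,0,0,-0.13,0,0,0,1,0,0,-0.2,0,0,0,1,0,0,-0.27,0,0,0,1]}}

```text
time: 17.85
position: [0.4463, -0.2985, 0.1692]
tool_rot: [[-0.252, 0.968, -0.001], [0.968, 0.252, -0.001], [-0.0, -0.001, -1.0]]
force: [0.8, -1.1, -0.7]
grip_width: 0.0873
```

>>> {"method": "play_rows", "body": {"steps": [0,0,-0.07,0,0,0,1,0,0,-0.14,0,0,0,1,0,0,-0.2,0,0,0,1,0,0,-0.2,0,0,0,1,0,0,-0.2,0,0,0,1]}}

```text
time: 18.27
position: [0.4473, -0.2987, 0.272]
tool_rot: [[-0.252, 0.968, 0.002], [0.968, 0.252, -0.003], [-0.004, 0.001, -1.0]]
force: [-0.0, 0.0, -1.4]
grip_width: 0.0869
```

```bash
python3 - <<'E'
from h import *
s=robot.get_state();print(s["position"],s["grip_width"],s["force"],s["time"])
a=imaging.snapshot("scene")[120:300,180:400];b=imaging.snapshot("wrist")[0:330,120:520]
for c in("scene","wrist"): print(c,[(n,np.array(d["at"]).round(4),round(d["score"],2)) for n in("cap_mid","bat_top","clamp_handle","bowl_mid","jar_mid","spatula_grip") for d in spot_in(c,n)[:2]])
cv2.imwrite("pics/f7.png",np.hstack([cv2.resize(a,(420,344)),cv2.resize(b,(380,344))]))
E
```

```text
[ 0.4473 -0.2987  0.272 ] 0.08691112593894335 [-0.0231  0.0283 -1.3899] 18.2667
scene [('cap_mid', array([ 0.4619, -0.2915,  0.0738]), 0.66), ('cap_mid', array([0.5837, 0.0457, 0.0338]), 0.62), ('bat_top', array([ 0.235 , -0.2916,  0.0186]), 0.92), ('bat_top', array([ 0.6749, -0.2267,  0.0137]), 0.9), ('clamp_handle', array([0.6639, 0.0725, 0.1561]), 0.84), ('bowl_mid', array([0.3955, 0.2694, 0.0291]), 0.9), ('jar_mid', array([0.6727, 0.3505, 0.0992]), 0.59), ('spatula_grip', array([ 0.7494, -0.3873,  0.0065]), 0.71)]
wrist [('cap_mid', array([ 0.4442, -0.2975,  0.077 ]), 0.77), ('cap_mid', array([ 0.418 , -0.3103,  0.0505]), 0.42), ('bat_top', array([ 0.6697, -0.2275,  0.0146]), 0.95), ('bat_top', array([ 0.4433, -0.2906,  0.0221]), 0.88), ('clamp_handle', array([ 0.443 , -0.2944,  0.0728]), 0.27)]
```

View pics/f7.png

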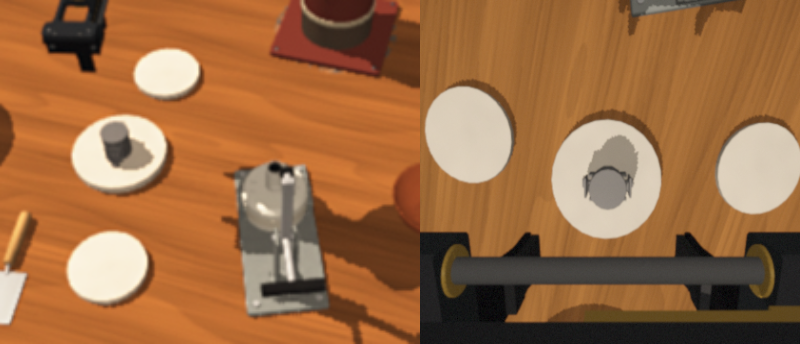

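The cap stands upright near the middle of the big bat (left (117,142), right (607,187)). The clamp is open with its arm upright, and the bystanders are where they were. Handing in.

```bash
python3 -c "
from h import *
print(robot.close_job(),robot.get_state()['time'])"
```

```text
the job is handed in; nothing more can be done
the job is handed in; nothing more can be done
```

The cap is off the tub and standing upright on the largest of the three white discs, close to its centre. I handed the job in at about 19 s of the 67 s allowed; the hand-in gives no verdict.

- **Clamp:** I pushed the handle outward along its arc until it fell open, then left straight up. The last picture shows the arm upright and the handle lying out level.
- **Cap:** I squeezed both tabs at about 27 N (opening 51.5 mm, so fully pressed) and turned the cap about 83° anticlockwise. After lifting it off, I lowered it until the force showed contact and released it. The gripper ended 0.25 m above it, with nothing in the fingers.
- **Last checks:** From the wrist view the cap is at about (0.444, −0.298), and I measured the bat's centre at about (0.447, −0.300). The bowl, jar and spatula read within about 3 mm of where they began.
- **Disagreements:**
  - The scene camera put the cap about 18 mm from the wrist reading, still inside the 50 mm limit.
  - My first descent onto the cap ended about 6 mm off target, so I opened, corrected and gripped again before turning.
  - The set-down pressed at up to about 25 N before I released.

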